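# Switch off the light channel that was left on

## Task

One of the four identical latching keys on the light-source control box has been left on and is still latched a little way down; feel for it with light taps of the closed fingertips. Press that key gently all the way in with the fingertips and let go, so that it pops up and all four keys stand fully up. Never press another key in so far that it switches, do not bear down hard, and leave the things around the box where they are: nothing is picked up.

Things in the scene. Friction and masses are not known exactly. Their poses are not given: they have to be found in the camera images.
- key_box: Fixed low control box, aluminium with black end caps, 110 (x) x 216 (y) x 50 mm high, with four identical grey push-push keys in a row along its y axis; one, a different one each run, is latched. Origin: centre of the underside, on the table; z up; its -x side faces the operator, so +y is the operator's left. The box does not move.
- place_1 (a point): First key from the left (+y end): centre of the cap's top face when the cap is fully UP, 62 mm above the table; a point fixed on the box that does not follow the key. Axes as the box. Each cap is 32 (box x) x 26 (box y) mm, flat but for two fine ribs, in a bezel 3 mm high on the box top; the keys are 44 mm apart, centre to centre.
- place_2 (a point): Second key from the left: the same point of that key. A key that is up gives nothing below about 2.5 N, then sinks 1 mm per 0.3 N and springs back up when let go. Its stop is at 7 mm, reached with about 5 N; more than about 5 mm of travel switches its channel on, which must not happen.
- place_3 (a point): Third key from the left: the same point of that key. The latched key's top stands about 2.8 mm lower than the others and gives nothing below about 3 N. Pressed on to its stop (7 mm below the up position; 8 to 10 N bottoms it surely) and let go, it is unlatched and springs fully up; let go less than 5 mm below the up position it stays latched.
- place_4 (a point): Fourth key from the left (-y end): the same point of that key.
- dish_a: Bystander: loose clear petri dish, 64 mm across, 18 mm high, beside the -y end of the box. Origin: centre of the underside.
- medium_a: Bystander: loose upright bottle, 44 mm across, 88 mm high, behind the box. Origin: centre of the underside.
- objective: Bystander: loose microscope objective, 29 mm across, 45 mm high, standing behind the box. Origin: centre of the underside.
- usb_stick: Bystander: loose memory stick, 18 x 50 x 9 mm, lying in front of the box. Origin: centre of the underside.

How it is judged:
On the way:
1. the latched key is pressed in past its latch by the fingers (contact force between the fingers and key_a_c0 above 1 N and z of key_a_c0 in the frame of key_box below 0.05 m), for 0.02 s.
At the end, for the whole second after the job is handed in: All four keys stand fully up (within 1 mm of their top position) and the robot has let go of them (z of each of key_a_c0, key_b_c0, key_c_c0, key_d_c0 in the frame of key_box above 0.0535 m); the robot touches nothing.
It fails at once if one of the three keys that were up is pressed in more than 5.5 mm (z of any of key_b_c0, key_c_c0, key_d_c0 in the frame of key_box below 0.049 m).
It fails at once if a key or the box is pressed with more than 40 N (contact force between any of the arm, the fingers and key_a_c0 above 40 N or contact force between any of the arm, the fingers and key_b_c0 above 40 N or contact force between any of the arm, the fingers and key_c_c0 above 40 N or contact force between any of the arm, the fingers and key_d_c0 above 40 N or contact force between any of the arm, the fingers and key_box above 40 N).
It fails at once if a thing beside the box is pushed, lifted or knocked over (moved more than 20 mm) (distance of any of dish_a, medium_a, objective, usb_stick from where it was at the start of the episode above 0.02 m).
It also fails if it takes over 42 s, if anything falls off the work surface, if the arm or the gripper's body presses on something with over 40 N, if the wrist force passes 120 N, or if a joint passes its speed limit or range.

## Robot

A 7-joint arm with a two-finger parallel gripper is mounted at the origin on a cart in front of the work surface, level with it; the furniture and walls round the work are solid. World frame = base frame: x ahead of the robot, y to its left, z up, the work surface at z = 0. Lengths are in m, angles in rad, forces in N, time in s.
With the tool pointing down it reaches from about 0.425 to 0.875 m from the base axis. Payload 8.4 kg.
Tool frame: the origin (TCP) lies at the very end of the fingers, on their centre line; the grasp point (between the pads) lies arm.grasp_offset behind it (arm.grasp_offset is the distance from the TCP to the grasp point, in m); z points along the fingers, y is the line along which they close (so a half turn about z gives the same grasp; the last joint's range is limited). The gripper opens to 85 mm and grips with 20 to 120 N. Pads are 22 mm wide; open, the fingers measure 114 mm over their backs; the gripper's body (76 mm by 85 mm) begins 54 mm behind the grasp point. The pads swing forward as they close: fully open they stand 13 mm farther back than shut.
Start: joints at [1.012, 0.333, 0.04, 1.465, -0.013, 1.343, -0.059], TCP at [0.288, -0.582, 0.204] pointing down, gripper open.
Joint ranges: [-2.58, 2.58], [-0.38, 2.09], [-1.3, 1.39], [0.25, 2.4], [-1.5, 4.64], [0.08, 2.09], [-2.65, 2.65]. Speed limits (rad/s): [2.22, 2.22, 2.79, 2.79, 3.14, 3.14, 3.14].

## Interface

Orientations are given as a unit quaternion [w, x, y, z].
In Python, from workcell import monitor, cams, order, arm gives the robot as it stands.
- The arm moves only by the tool apply_moves, never from a script. Its argument "increments" is a list of rows, each a list of 2 entries, a list of its own where there are three numbers: the shift along the tool's x, y, z in mm, then the turn about the tool's z in rad. In form: [[[dx, dy, dz], roll], ...]. A call has 1 to 5 rows; each row is the pose to reach, as a shift and turn from the pose commanded when the call began, along the tool's axes at that moment; what a row does not reach only later rows make up. A row lasts 1/12 s, in which the tool goes at most 41.7 mm and 7.16 degrees, less where a joint would pass 70% of its speed; a pose out of reach is approached as far as the arm can. A call with a gripper value outside its range is refused whole. "claw" is the finger opening in mm, from 0 to 85.4, set as the call begins (left out, the last holds). The fingers move at their own pace and stop on an object; "force" is the grip in N (left out, the last holds). Time passes only in rows, so rows that repeat a pose let the fingers close. It gives the time, the measured TCP pose, the force, the opening and the grip force at its end, in the units of the state.
- monitor.state(): the state, without advancing time (a new reading comes with each control period).
- cams.camera(name): name is "scene" or "side" or "wrist"; returns (picture, depth): 420x560x3 uint8, red, green, blue; 420x560 float32, m along the optical axis (not along the pixel's ray), 0 where there is no reading.
- cams.camera_model(name): a dict with "fx", "fy", "cx", "cy" (pixels), "xyz" and "orientation" of the camera in the world. Camera axes: x right, y up, looking along -z (the intrinsics and any distortion apply to the point x, -y, -z); pixel columns grow to the right and rows downward; lengths in m; the calibration is good to about 2 mm. A picture is of the moment at which its call begins: read the wrist's pose just before it. camera_model takes no time and is no camera call; for the wrist camera it gives the pose at the moment of the call.
- order.sign_off(): hands the job in; it is judged then, once.
The state is a dict: "time": time; "joint_positions": joint angles; "joint_velocities": joint speeds; "tau": joint torques, N m; "tcp_pos": TCP position; "ee_rot": TCP orientation; "ft_force": force on the tool from outside, world axes, zero at the start; "wrist_torque": the same for the moment, N m; "width": finger opening in m; "grasp_force": force on a finger pad.
Only numpy, scipy, OpenCV 4.12 (cv2) and the standard library are available. Lean on these libraries where they do the work, as an engineer would, in place of code of your own. Each camera call takes 0.05 s, during which the arm holds its last target. There are 200 camera calls.

## Working session

There is one attempt and no reset: what is moved stays moved. The work goes in short steps, Python scripts to look and compute and a tool call to move; the robot and the scene stay as the last step left them, time stands still between calls to the robot, and variables do not carry over. Pictures are saved under pics/ and viewed, at most 10 in all, crops included, and the job is handed in when it is done.

Besides the shell and the picture viewer there is one more tool, called after "Call:" as name([rows], argument=value, ...), one row to a line, values as JSON. apply_moves: Moves the arm, as the interface text tells. Its arguments: {"type":"object","properties":{"increments":{"type":"array"},"claw":{"type":"number"},"force":{"type":"number"}},"required":["increments"]}

```bash
mkdir -p pics; cat > h.py <<'E'
import numpy as np,cv2
from scipy.spatial.transform import Rotation as R
from workcell import monitor,cams,order,arm
def rot(q): return R.from_quat([q[1],q[2],q[3],q[0]])
def look(n,f=None):
    m=cams.camera_model(n); p,d=cams.camera(n)
    if f: cv2.imwrite('pics/'+f,p[:,:,::-1])
    v,u=np.mgrid[:p.shape[0],:p.shape[1]]
    c=np.stack([(u-m['cx'])/m['fx']*d,-(v-m['cy'])/m['fy']*d,-d],-1)
    w=c@rot(m['orientation']).as_matrix().T+np.array(m['xyz'])
    w[d==0]=np.nan
    return p,d,w,m
E
python3 - <<'E'
from h import *
s=monitor.state();print(s); print(arm.grasp_offset)
a=look('scene','s1.png');b=look('side','d1.png')
for x in(a,b): print(x[3])
np.savez('a.npz',a=a[2],b=b[2])
E
```

```text
{'time': 0.0, 'joint_positions': array([ 1.01177843,  0.33386463,  0.03986354,  1.46629589, -0.0133918 ,
        1.34329995, -0.05851072]), 'joint_velocities': array([-0.00195048, -0.00016345, -0.00061678,  0.00084488,  0.00191041,
        0.00061249,  0.00053907]), 'tau': array([-8.26030118e-04, -6.58556271e+01,  1.36469554e+00, -4.05561697e+01,
        1.66357972e-02,  1.25247802e-02,  5.86262286e-05]), 'tcp_pos': array([ 0.28820712, -0.58204135,  0.20283903]), 'ee_rot': array([-7.65301047e-04,  9.73688740e-01,  2.27880660e-01, -2.36536310e-04]), 'ft_force': array([ 0.10108228,  0.31626972, -0.0192288 ]), 'wrist_torque': array([-0.04468339, -0.00192589, -0.02227144]), 'grasp_force': 0.0, 'width': 0.08512534457943591}
0.0187
{'fx': 520.0692693811961, 'fy': 520.0692693811961, 'cx': 285.85354039585184, 'cy': 210.7231142049984, 'xyz': array([0.09123734, 0.36789255, 0.65966408]), 'orientation': array([-0.38101951, -0.16201016,  0.35472177,  0.83830144])}
{'fx': 505.90856898518734, 'fy': 505.90856898518734, 'cx': 270.28478407148094, 'cy': 211.63925974988442, 'xyz': array([ 0.74630983, -0.4400524 ,  0.79340297]), 'orientation': array([0.93968218, 0.2618322 , 0.05448722, 0.2132427 ])}
```

View pics/s1.png

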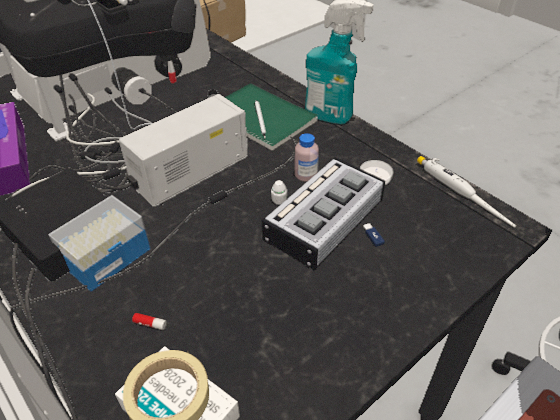

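View pics/d1.png

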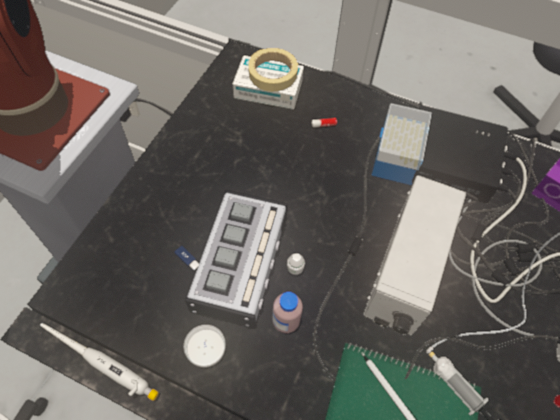

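The scene view shows the box at about (325,210), with its four keys between (353,181) and (312,225). In the side view the keys are at (242,211), (235,234), (227,257) and (218,281). The USB stick is at (188,258), the dish at (205,346), the bottle at (288,312) and the objective at (296,263). Next I'll fit the box pose from depth.

```bash
cat > fit.py <<'E'
from h import *
z=np.load('a.npz')
b=z['b'];a=z['a']
for n,(u,v) in dict(k1=(242,211),k2=(235,234),k3=(227,257),k4=(218,281),dish=(205,346),bot=(288,301),obj=(296,258),usb=(186,257)).items():
    print(n,np.nanmedian(b[v-3:v+4,u-3:u+4].reshape(-1,3),axis=0).round(4))
for n,(u,v) in dict(k1=(310,225),k2=(326,209),k3=(340,196),k4=(354,182)).items():
    print(n,np.nanmedian(a[v-2:v+3,u-2:u+3].reshape(-1,3),axis=0).round(4))
c=np.nanmedian(b[231:238,232:239].reshape(-1,3),axis=0)
for n,w in(('side',b),('scene',a)):
    q=w.reshape(-1,3);q=q[np.isfinite(q).all(1)]
    q=q[(np.abs(q[:,2]-.054)<.012)&(np.hypot(*(q[:,:2]-c[:2]).T)<.2)]
    # connected component
    im=np.zeros((800,800),np.uint8);ij=((q[:,:2]-c[:2])*1000+400).astype(int);im[ij[:,1],ij[:,0]]=255
    im=cv2.morphologyEx(im,cv2.MORPH_CLOSE,np.ones((5,5)));im=cv2.morphologyEx(im,cv2.MORPH_OPEN,np.ones((9,9)))
    cs,_=cv2.findContours(im,0,2);k=max(cs,key=cv2.contourArea)
    r=cv2.minAreaRect(k);print(n,(np.array(r[0])-400)/1000+c[:2],r[1],r[2], 'med z',np.median(q[:,2]))
E
python3 fit.py
```

```text
k1 [ 0.5197 -0.0582  0.0606]
k2 [ 0.5288 -0.1014  0.0575]
k3 [ 0.537  -0.1458  0.0605]
k4 [ 0.544  -0.1884  0.0603]
dish [ 0.5656 -0.2775  0.0168]
bot [ 0.6592 -0.1803  0.0865]
obj [ 0.6348 -0.0916  0.0436]
usb [ 0.4585 -0.155   0.0072]
k1 [ 0.5072 -0.0448  0.0616]
k2 [ 0.5182 -0.0927  0.0594]
k3 [ 0.5247 -0.1308  0.0605]
k4 [ 0.5338 -0.1744  0.0608]
side [ 0.54398051 -0.12025103] (110.72109985351562, 216.09085083007812) 10.520783424377441 med z 0.04950669438434929
scene [ 0.54184739 -0.11572851] (110.75434875488281, 216.5273895263672) 10.5050630569458 med z 0.050730339137142255
```

Depth shows key 2 standing about 3 mm lower than the others, which taps will confirm. The box yaw is about 10.5°, and the fitted footprint is 110 x 216 mm as specified. Now I'll work out the approach to above key 2.

```bash
cat > go.py <<'E'
import sys
from h import *
s=monitor.state();Rm=rot(s['ee_rot']);t=np.array([float(x) for x in sys.argv[1:4]])
print('d tool mm',(Rm.inv().apply(t-s['tcp_pos'])*1000).round(1))
x=Rm.as_matrix()[:,0];print('roll',((np.arctan2(x[1],x[0])-np.radians(100.5)+np.pi)%(2*np.pi)-np.pi).round(4), 'F',s['ft_force'].round(2),'t',s['time'],'tcp',s['tcp_pos'].round(4))
E
python3 go.py 0.528 -0.102 0.2
```

```text
d tool mm [ 427.9 -323.8    3.4]
roll -1.2943 F [ 0.78 -0.14  0.21] t 0.1 tcp [ 0.2882 -0.5821  0.2029]
```

Call:
apply_moves([
  [[32,-24,0],0],
  [[64,-48,0],0],
  [[96,-73,0],0],
  [[128,-97,0],0],
  [[160,-121,0],0],
], claw=0, force=30)

```text
time: 0.52
tcp_pos: [0.3784, -0.4011, 0.2034]
ee_rot: [-0.0, 0.974, 0.228, -0.0]
ft_force: [1.1, -0.3, 1.2]
width: 0.0256
grasp_force: 0.0
```

Call:
apply_moves([
  [[32,-24,0],0],
  [[64,-48,0],0],
  [[96,-73,0],0],
  [[128,-97,0],0],
  [[160,-121,0],0],
])

```text
time: 0.93
tcp_pos: [0.4681, -0.2217, 0.2036]
ee_rot: [0.0, 0.974, 0.228, -0.0]
ft_force: [0.6, -0.7, 0.3]
width: -0.0
grasp_force: 0.0
```

Call:
apply_moves([
  [[22,-16,0],-0.12],
  [[44,-32,0],-0.24],
  [[65,-49,0],-0.36],
  [[87,-65,0],-0.48],
  [[108,-82,0],-0.6],
])

```text
time: 1.35
tcp_pos: [0.5285, -0.1009, 0.2035]
ee_rot: [-0.0, 0.861, 0.508, -0.0]
ft_force: [0.0, -1.0, 0.3]
width: 0.0001
grasp_force: 0.0
```

Call:
apply_moves([
  [[0,0,8],-0.12],
  [[0,0,16],-0.24],
  [[0,0,24],-0.36],
  [[0,0,32],-0.48],
  [[0,0,40],-0.6],
])

```text
time: 1.77
tcp_pos: [0.5279, -0.1021, 0.163]
ee_rot: [-0.0, 0.673, 0.74, -0.0]
ft_force: [-1.4, -0.1, 0.4]
width: -0.0002
grasp_force: 0.0
```

```bash
python3 go.py 0.528 -0.102 0.1; python3 - <<'E'
from h import *
a=look('wrist','w1.png');print(a[3]);np.savez('w.npz',w=a[2])
E
```

```text
d tool mm [ 0.1  0.1 63. ]
roll -0.0883 F [-1.43 -0.08  0.36] t 1.7667 tcp [ 0.5279 -0.1021  0.163 ]
{'fx': 354.32814333587413, 'fy': 354.32814333587413, 'cx': 271.2566077336212, 'cy': 209.5376407350587, 'xyz': array([ 0.5201083 , -0.02582016,  0.33284559]), 'orientation': array([ 0.98728836, -0.15164732, -0.00741301,  0.04700885])}
```

View pics/w1.png

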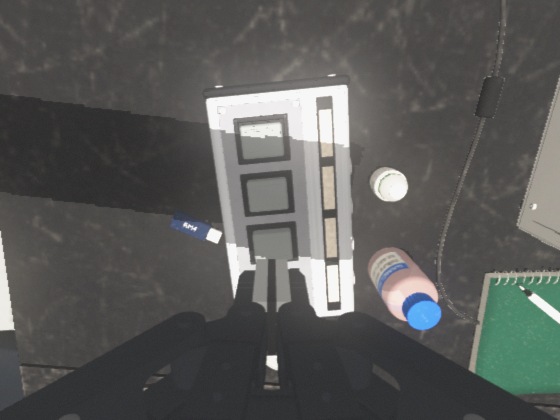

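In the wrist view key 1 is at (264,138), key 2 at (268,193) and key 3 at (274,242); the fingers hide key 4.

```bash
python3 - <<'E'
from h import *
w=np.load('w.npz')['w']
for u,v in((264,140),(267,194),(273,241)): print(np.nanmedian(w[v-6:v+7,u-6:u+7].reshape(-1,3),axis=0).round(4))
p=cv2.imread('pics/w1.png');cv2.imwrite('pics/w1c.png',cv2.resize(p[80:290,190:390],None,fx=2.8,fy=2.8,interpolation=2))
E
```

```text
[ 0.5176 -0.0564  0.0618]
[ 0.5238 -0.0988  0.0589]
[ 0.5323 -0.1378  0.0618]
```

View pics/w1c.png

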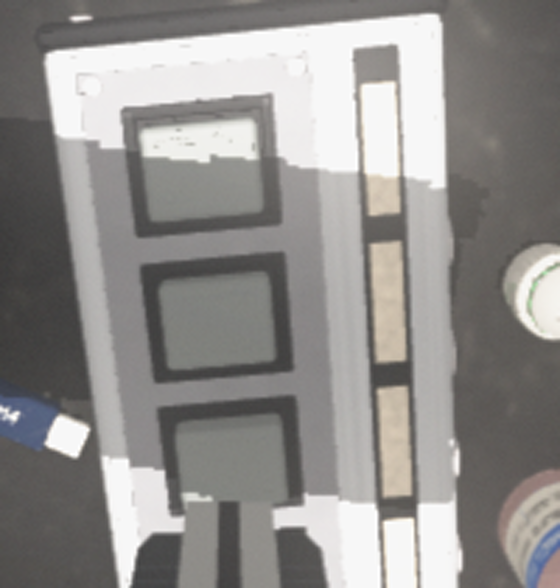

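Call:
apply_moves([
  [[1,-1,24],-0.04],
  [[2,-2,50],-0.088],
  [[2,-2,75],-0.088],
  [[2,-2,95],-0.088],
  [[2,-2,95],-0.088],
])

```text
time: 2.23
tcp_pos: [0.523, -0.1001, 0.0648]
ee_rot: [-0.003, 0.643, 0.766, -0.002]
ft_force: [-0.7, 0.1, -0.3]
width: -0.0
grasp_force: 0.0
```

```bash
python3 go.py 0.526 -0.100 0.0595
```

```text
d tool mm [-0.4  3.   5.3]
roll -0.0091 F [-0.73  0.12 -0.32] t 2.2333 tcp [ 0.523  -0.1001  0.0648]
```

Call:
apply_moves([
  [[0,3,0],0],
  [[0,3,0],0],
  [[0,3,0],0],
  [[0,3,0],0],
  [[0,3,0],0],
])

```text
time: 2.65
tcp_pos: [0.5296, -0.1, 0.0698]
ee_rot: [0.001, 0.642, 0.767, 0.0]
ft_force: [0.1, 0.3, 1.2]
width: 0.0
grasp_force: 0.0
```

```bash
python3 go.py 0.526 -0.100 0.0595
```

```text
d tool mm [ 0.6 -3.6 10.2]
roll -0.0066 F [0.14 0.35 1.19] t 2.65 tcp [ 0.5296 -0.1     0.0698]
```

Call:
apply_moves([
  [[0,-2,1],0],
  [[0,-2,2],0],
  [[0,-2,3],0],
  [[0,-2,3],0],
  [[0,-2,3],0],
])

```text
time: 3.07
tcp_pos: [0.5269, -0.1002, 0.0656]
ee_rot: [-0.0, 0.642, 0.767, -0.0]
ft_force: [0.0, 0.0, 0.8]
width: -0.0
grasp_force: 0.0
```

Call:
apply_moves([
  [[0,0,1],0],
  [[0,0,1],0],
  [[0,0,1],0],
  [[0,0,2],0],
  [[0,0,2],0],
])

```text
time: 3.48
tcp_pos: [0.527, -0.1002, 0.0636]
ee_rot: [-0.0, 0.642, 0.767, -0.0]
ft_force: [-0.3, -1.2, 0.0]
width: 0.0001
grasp_force: 0.0
```

```bash
python3 go.py 0.526 -0.100 0.0595
```

```text
d tool mm [ 0.4 -0.9  4.1]
roll -0.0063 F [-0.3  -1.19  0.  ] t 3.4833 tcp [ 0.527  -0.1002  0.0636]
```

Call:
apply_moves([
  [[0,0,0.5],0],
  [[0,0,1],0],
  [[0,0,1.5],0],
  [[0,0,2],0],
  [[0,0,2],0],
])

```text
time: 3.9
tcp_pos: [0.527, -0.1002, 0.0616]
ee_rot: [-0.0, 0.642, 0.767, -0.0]
ft_force: [-0.2, -0.3, 0.1]
width: 0.0002
grasp_force: 0.0
```

Call:
apply_moves([
  [[0,0,0.5],0],
  [[0,0,0.5],0],
  [[0,0,1],0],
  [[0,0,1],0],
  [[0,0,1],0],
])

```text
time: 4.32
tcp_pos: [0.527, -0.1002, 0.0607]
ee_rot: [-0.0, 0.642, 0.767, 0.0]
ft_force: [-0.4, -0.0, -0.6]
width: -0.0003
grasp_force: 0.0
```

Call:
apply_moves([
  [[0,0,0.5],0],
  [[0,0,0.5],0],
  [[0,0,1],0],
  [[0,0,1],0],
  [[0,0,1],0],
])

```text
time: 4.73
tcp_pos: [0.527, -0.1002, 0.0597]
ee_rot: [-0.0, 0.642, 0.767, -0.0]
ft_force: [-0.5, -0.1, 0.8]
width: -0.0001
grasp_force: 0.0
```

There is no contact at 59.7 mm, which is below the height of an up key. I'll go on a little to meet the latched cap.

Call:
apply_moves([
  [[0,0,0.5],0],
  [[0,0,0.5],0],
  [[0,0,1],0],
  [[0,0,1],0],
  [[0,0,1],0],
])

```text
time: 5.15
tcp_pos: [0.527, -0.1002, 0.0587]
ee_rot: [-0.0, 0.642, 0.767, -0.0]
ft_force: [-0.2, -0.8, -0.4]
width: 0.0
grasp_force: 0.0
```

Call:
apply_moves([
  [[0,0,0.3],0],
  [[0,0,0.5],0],
  [[0,0,0.5],0],
  [[0,0,0.5],0],
  [[0,0,0.5],0],
])

```text
time: 5.57
tcp_pos: [0.527, -0.1002, 0.0582]
ee_rot: [-0.0, 0.642, 0.767, 0.0]
ft_force: [1.5, -0.6, -0.1]
width: 0.0003
grasp_force: 0.0
```

Call:
apply_moves([
  [[0,0,0.3],0],
  [[0,0,0.5],0],
  [[0,0,0.5],0],
  [[0,0,0.5],0],
  [[0,0,0.5],0],
])

```text
time: 5.98
tcp_pos: [0.527, -0.1002, 0.0577]
ee_rot: [-0.0, 0.642, 0.767, 0.0]
ft_force: [0.2, -0.5, -0.1]
width: 0.0
grasp_force: 0.0
```

Call:
apply_moves([
  [[0,0,0.3],0],
  [[0,0,0.5],0],
  [[0,0,0.5],0],
  [[0,0,0.5],0],
  [[0,0,0.5],0],
])

```text
time: 6.4
tcp_pos: [0.527, -0.1002, 0.0572]
ee_rot: [-0.0, 0.642, 0.767, 0.0]
ft_force: [0.3, -0.2, -0.2]
width: -0.0001
grasp_force: 0.0
```

Call:
apply_moves([
  [[0,0,0.3],0],
  [[0,0,0.5],0],
  [[0,0,0.5],0],
  [[0,0,0.5],0],
  [[0,0,0.5],0],
])

```text
time: 6.82
tcp_pos: [0.527, -0.1002, 0.0567]
ee_rot: [-0.0, 0.642, 0.767, 0.0]
ft_force: [0.5, -0.0, 0.5]
width: -0.0001
grasp_force: 0.0
```

Call:
apply_moves([
  [[0,0,0.3],0],
  [[0,0,0.5],0],
  [[0,0,0.5],0],
  [[0,0,0.5],0],
  [[0,0,0.5],0],
])

```text
time: 7.23
tcp_pos: [0.527, -0.1002, 0.0562]
ee_rot: [-0.0, 0.642, 0.767, 0.0]
ft_force: [-0.6, 0.3, -0.5]
width: 0.0
grasp_force: 0.0
```

```bash
python3 - <<'E'
from h import *
print(monitor.state()['ft_force'])
p,d,w,m=look('side','d2.png');cv2.imwrite('pics/d2c.png',cv2.resize(p[180:310,170:310,::-1],None,fx=4,fy=4,interpolation=2))
q=look('scene')[0];cv2.imwrite('pics/s2c.png',cv2.resize(q[130:270,250:400,::-1],None,fx=4,fy=4,interpolation=2))
for n,(u,v) in dict(k1=(242,211),k3=(227,257),k4=(218,281)).items():
    print(n,np.nanmedian(w[v-3:v+4,u-3:u+4].reshape(-1,3),axis=0).round(4))
E
```

```text
[-0.59433994  0.25889031 -0.49083036]
k1 [ 0.5467 -0.1027  0.1401]
k3 [ 0.5374 -0.146   0.0608]
k4 [ 0.5439 -0.1887  0.0606]
```

View pics/s2c.png

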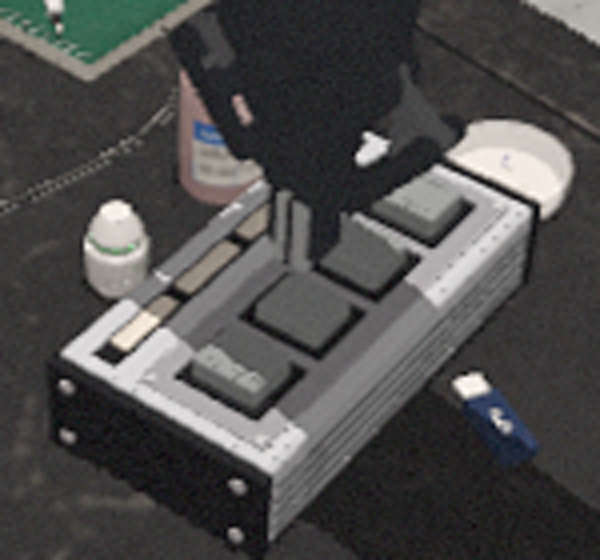

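The scene crop shows the closed fingertips ending at about (293,266). That is behind the uncovered key 2 at (305,310), or higher than reported. I'll check from the side view with depth.

View pics/d2c.png

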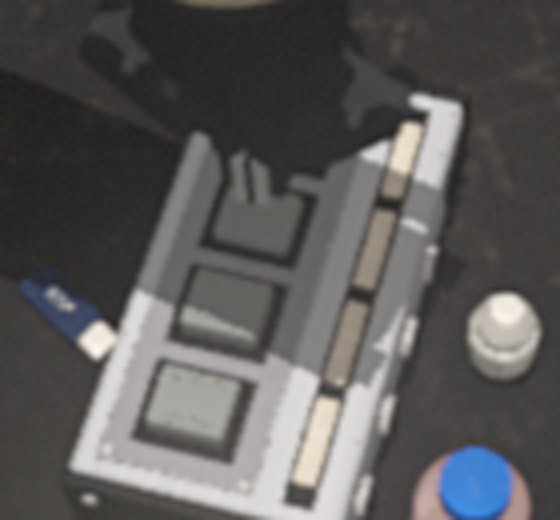

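```bash
python3 - <<'E'
from h import *
p,d,w,m=look('scene')
for v in range(185,202,2):
    print(v,[ (u,*(w[v,u]*1000).round(0)) for u in (319,322,327,330)])
def proj(P,m):
    c=rot(m['orientation']).inv().apply(np.array(P)-m['xyz']);return (m['cx']+m['fx']*c[0]/-c[2],m['cy']-m['fy']*c[1]/-c[2])
print('tcp px scene',proj(monitor.state()['tcp_pos'],m),'side',proj(monitor.state()['tcp_pos'],cams.camera_model('side')),'wrist',proj(monitor.state()['tcp_pos'],cams.camera_model('wrist')))
E
```

```text
185 [(319, np.float64(531.0), np.float64(-85.0), np.float64(107.0)), (322, np.float64(525.0), np.float64(-85.0), np.float64(112.0)), (327, np.float64(519.0), np.float64(-91.0), np.float64(112.0)), (330, np.float64(515.0), np.float64(-93.0), np.float64(114.0))]
187 [(319, np.float64(532.0), np.float64(-87.0), np.float64(101.0)), (322, np.float64(526.0), np.float64(-87.0), np.float64(105.0)), (327, np.float64(520.0), np.float64(-93.0), np.float64(106.0)), (330, np.float64(515.0), np.float64(-94.0), np.float64(109.0))]
189 [(319, np.float64(531.0), np.float64(-86.0), np.float64(98.0)), (322, np.float64(525.0), np.float64(-87.0), np.float64(102.0)), (327, np.float64(518.0), np.float64(-90.0), np.float64(105.0)), (330, np.float64(516.0), np.float64(-96.0), np.float64(102.0))]
191 [(319, np.float64(531.0), np.float64(-86.0), np.float64(94.0)), (322, np.float64(525.0), np.float64(-87.0), np.float64(97.0)), (327, np.float64(519.0), np.float64(-92.0), np.float64(98.0)), (330, np.float64(513.0), np.float64(-93.0), np.float64(102.0))]
193 [(319, np.float64(531.0), np.float64(-86.0), np.float64(
[... 754 characters left out ...]
t64(-105.0), np.float64(52.0)), (322, np.float64(540.0), np.float64(-104.0), np.float64(59.0)), (327, np.float64(541.0), np.float64(-117.0), np.float64(51.0)), (330, np.float64(536.0), np.float64(-119.0), np.float64(53.0))]
201 [(319, np.float64(539.0), np.float64(-96.0), np.float64(60.0)), (322, np.float64(537.0), np.float64(-101.0), np.float64(59.0)), (327, np.float64(532.0), np.float64(-108.0), np.float64(57.0)), (330, np.float64(534.0), np.float64(-117.0), np.float64(51.0))]
tcp px scene (np.float64(325.75445023893127), np.float64(205.20319097825353)) side (np.float64(234.67166552933924), np.float64(233.3241690241481)) wrist (np.float64(272.10112375112305), np.float64(252.0306288623652))
```

Depth puts the fingertip end at z ≈ 0.089, while the reported TCP is at 0.056. Its xy matches key 2. The wrist view agrees that the real tips end about 3 cm short of the nominal TCP, so I'll trust cameras and force for height. I'll descend 20 mm and measure again.

Call:
apply_moves([
  [[0,0,6],0],
  [[0,0,12],0],
  [[0,0,17],0],
  [[0,0,20],0],
  [[0,0,20],0],
])

```text
time: 7.8
tcp_pos: [0.5263, -0.1001, 0.035]
ee_rot: [-0.001, 0.642, 0.767, -0.0]
ft_force: [0.1, -1.2, -0.6]
width: 0.0
grasp_force: 0.0
```

```bash
cat > tip.py <<'E'
from h import *
s=monitor.state();print(s['tcp_pos'].round(4),s['ft_force'].round(2),s['time'])
p,d,w,m=look('scene')
for u in (319,321,323,325,327,329,331): 
    c=w[180:225,u]; i=[k for k in range(45) if c[k,2]>.064 and c[k,1]>-.103 and .5<c[k,0]<.55]
    print(u,180+max(i) if i else None,(c[max(i)]*1000).round(1) if i else '')
cv2.imwrite('pics/last.png',cv2.resize(p[150:250,270:380,::-1],None,fx=5,fy=5,interpolation=2))
E
python3 tip.py
```

```text
[ 0.5263 -0.1001  0.035 ] [ 0.13 -1.18 -0.63] 7.8
319 204 [529.2 -85.9  66.4]
321 205 [524.4 -85.9  67.5]
323 206 [521.6 -87.8  66. ]
325 205 [519.6 -90.4  68.1]
327 204 [516.2 -91.4  72.2]
329 204 [514.7 -94.6  71.2]
331 202 [ 515.7 -100.1   71.7]
```

View pics/last.png

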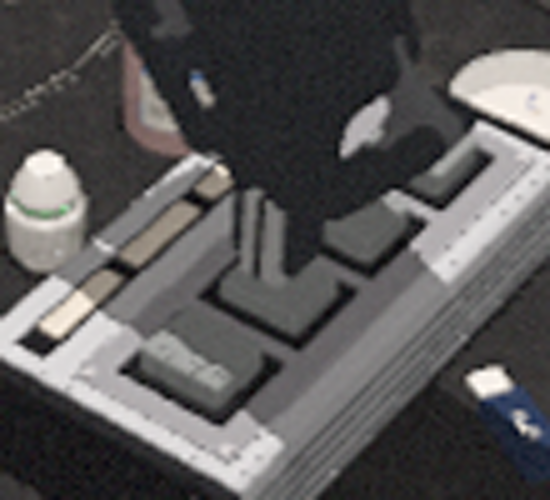

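The tips, at about (265,285) in the crop, now hang about 7 mm above key 2. I'll go down in small steps.

Call:
apply_moves([
  [[0,0,1],0],
  [[0,0,2],0],
  [[0,0,3],0],
  [[0,0,3],0],
  [[0,0,3],0],
])

```text
time: 8.27
tcp_pos: [0.527, -0.1002, 0.0332]
ee_rot: [0.0, 0.642, 0.767, -0.0]
ft_force: [1.0, 0.7, 0.3]
width: -0.0001
grasp_force: 0.0
```

Call:
apply_moves([
  [[0,0,0.5],0],
  [[0,0,1],0],
  [[0,0,1],0],
  [[0,0,1],0],
  [[0,0,1],0],
])

```text
time: 8.68
tcp_pos: [0.5271, -0.1002, 0.0323]
ee_rot: [0.0, 0.642, 0.767, 0.0]
ft_force: [-0.1, -0.1, -0.2]
width: 0.0001
grasp_force: 0.0
```

Call:
apply_moves([
  [[0,0,0.5],0],
  [[0,0,1],0],
  [[0,0,1],0],
  [[0,0,1],0],
  [[0,0,1],0],
])

```text
time: 9.1
tcp_pos: [0.5271, -0.1002, 0.0314]
ee_rot: [0.0, 0.642, 0.767, 0.0]
ft_force: [-0.7, 0.9, 3.3]
width: 0.0003
grasp_force: 1.7
```

Call:
apply_moves([
  [[0,0,0.5],0],
  [[0,0,1],0],
  [[0,0,1],0],
  [[0,0,1],0],
  [[0,0,1],0],
])

```text
time: 9.52
tcp_pos: [0.5271, -0.1002, 0.0303]
ee_rot: [0.0, 0.642, 0.767, 0.0]
ft_force: [0.2, 0.5, 3.2]
width: 0.0005
grasp_force: 1.8
```

Contact came at a TCP of about 31.5, with 3.2 N on a small travel. As a reference, I'll tap key 3 (tool x −44 mm) to compare heights before pressing.

Call:
apply_moves([
  [[0,0,-5],0],
  [[0,0,-10],0],
  [[-15,0,-12],0],
  [[-30,0,-12],0],
  [[-44,0,-12],0],
])

```text
time: 9.93
tcp_pos: [0.535, -0.1442, 0.0427]
ee_rot: [0.0, 0.642, 0.767, 0.0]
ft_force: [-0.2, -0.5, -0.3]
width: 0.0
grasp_force: 0.0
```

Call:
apply_moves([
  [[0,0,0],0],
  [[0,0,2],0],
  [[0,0,4],0],
  [[0,0,5],0],
  [[0,0,5],0],
])

```text
time: 10.35
tcp_pos: [0.5344, -0.1426, 0.0368]
ee_rot: [-0.0, 0.641, 0.767, -0.0]
ft_force: [-0.5, 0.2, -0.1]
width: -0.0002
grasp_force: 0.0
```

Call:
apply_moves([
  [[0,0,0.5],0],
  [[0,0,1],0],
  [[0,0,1],0],
  [[0,0,1],0],
  [[0,0,1],0],
])

```text
time: 10.77
tcp_pos: [0.5348, -0.1435, 0.0363]
ee_rot: [0.0, 0.642, 0.767, 0.0]
ft_force: [-1.1, 0.5, -0.4]
width: -0.0
grasp_force: 0.0
```

Call:
apply_moves([
  [[0,0,0.5],0],
  [[0,0,1],0],
  [[0,0,1],0],
  [[0,0,1],0],
  [[0,0,1],0],
])

```text
time: 11.18
tcp_pos: [0.5348, -0.1435, 0.0352]
ee_rot: [-0.0, 0.642, 0.767, 0.0]
ft_force: [-0.2, 0.3, -0.5]
width: 0.0001
grasp_force: 0.0
```

Call:
apply_moves([
  [[0,0,0.5],0],
  [[0,0,0.5],0],
  [[0,0,0.5],0],
  [[0,0,0.5],0],
  [[0,0,0.5],0],
])

```text
time: 11.6
tcp_pos: [0.5348, -0.1435, 0.0347]
ee_rot: [-0.0, 0.642, 0.767, 0.0]
ft_force: [-0.3, -1.5, -0.2]
width: -0.0001
grasp_force: 0.0
```

Call:
apply_moves([
  [[0,0,0.5],0],
  [[0,0,0.5],0],
  [[0,0,0.5],0],
  [[0,0,0.5],0],
  [[0,0,0.5],0],
])

```text
time: 12.02
tcp_pos: [0.5348, -0.1435, 0.0343]
ee_rot: [0.0, 0.642, 0.767, 0.0]
ft_force: [-0.3, 0.1, 2.6]
width: 0.0003
grasp_force: 1.3
```

Call:
apply_moves([
  [[0,0,0.5],0],
  [[0,0,0.5],0],
  [[0,0,0.5],0],
  [[0,0,0.5],0],
  [[0,0,0.5],0],
])

```text
time: 12.43
tcp_pos: [0.5348, -0.1435, 0.0337]
ee_rot: [0.0, 0.642, 0.767, 0.0]
ft_force: [-0.8, -0.2, 2.8]
width: -0.0003
grasp_force: 1.4
```

Key 3 gives at about 34.4 and key 2 at about 31.6, so key 2 stands 2.8 mm lower and is the latched one. I'll go back and press it to its stop, at about TCP 27.4.

Call:
apply_moves([
  [[0,0,-5],0],
  [[0,0,-9],0],
  [[15,0,-9],0],
  [[30,0,-9],0],
  [[44,0,-9],0],
])

```text
time: 12.85
tcp_pos: [0.5269, -0.0996, 0.043]
ee_rot: [0.0, 0.642, 0.767, 0.0]
ft_force: [-0.3, -0.2, -1.3]
width: -0.0001
grasp_force: 0.0
```

Call:
apply_moves([
  [[0,0,0],0],
  [[0,0,3],0],
  [[0,0,6],0],
  [[0,0,8],0],
  [[0,0,9],0],
])

```text
time: 13.27
tcp_pos: [0.5267, -0.101, 0.0331]
ee_rot: [-0.0, 0.642, 0.766, -0.0]
ft_force: [-0.4, -0.2, 0.0]
width: -0.0002
grasp_force: 0.0
```

Call:
apply_moves([
  [[0,0,1],0],
  [[0,0,2],0],
  [[0,0,3],0],
  [[0,0,4],0],
  [[0,0,4],0],
])

```text
time: 13.68
tcp_pos: [0.527, -0.1006, 0.0297]
ee_rot: [0.0, 0.642, 0.767, -0.0]
ft_force: [-1.7, -2.0, 3.2]
width: -0.0001
grasp_force: 1.7
```

Call:
apply_moves([
  [[0,0,0.5],0],
  [[0,0,1],0],
  [[0,0,1.5],0],
  [[0,0,2],0],
  [[0,0,2],0],
])

```text
time: 14.1
tcp_pos: [0.5271, -0.1005, 0.0277]
ee_rot: [0.0, 0.642, 0.767, -0.0]
ft_force: [-2.3, -1.6, 4.4]
width: -0.0002
grasp_force: 2.2
```

Call:
apply_moves([
  [[0,0,0.3],0],
  [[0,0,0.6],0],
  [[0,0,0.8],0],
  [[0,0,0.8],0],
  [[0,0,0.8],0],
])

```text
time: 14.52
tcp_pos: [0.5272, -0.1004, 0.0275]
ee_rot: [0.0, 0.642, 0.767, -0.0]
ft_force: [-4.3, -2.8, 10.2]
width: 0.0002
grasp_force: 5.1
```

10 N, so the key is on its stop. I'll release, back off and check.

Call:
apply_moves([
  [[0,0,-3],0],
  [[0,0,-8],0],
  [[0,0,-20],0],
  [[0,0,-40],0],
  [[0,0,-70],0],
])

```text
time: 14.93
tcp_pos: [0.5254, -0.0991, 0.0961]
ee_rot: [-0.002, 0.642, 0.767, -0.0]
ft_force: [-0.1, 0.1, -0.2]
width: 0.0001
grasp_force: 0.0
```

Call:
apply_moves([
  [[-10,0,-30],0],
  [[-20,0,-60],0],
  [[-30,0,-80],0],
  [[-30,0,-80],0],
  [[-30,0,-80],0],
])

```text
time: 15.35
tcp_pos: [0.533, -0.1297, 0.1785]
ee_rot: [0.001, 0.642, 0.767, 0.001]
ft_force: [-0.8, 0.2, -1.6]
width: -0.0001
grasp_force: 0.0
```

```bash
python3 - <<'E'
from h import *
s=monitor.state();print(s['tcp_pos'],s['ft_force'],s['time'])
b=look('side')[2];z=np.load('a.npz')['b']
for n,(u,v) in dict(k1=(242,211),k2=(235,234),k3=(227,257),k4=(218,281),dish=(205,346),bot=(288,301),obj=(296,258),usb=(186,257)).items():
    print(n,*[np.nanmedian(x[v-3:v+4,u-3:u+4].reshape(-1,3),axis=0).round(4) for x in(z,b)])
w=look('wrist','w2.png')[2]
a=look('scene')[2]
for u,v in((310,225),(326,209),(340,196),(354,182)): print(a[v-2:v+3,u-2:u+3,2].mean().round(4))
E
```

```text
[ 0.53304326 -0.12974014  0.17847407] [-0.81168735  0.16363272 -1.56229284] 15.35
k1 [ 0.5197 -0.0582  0.0606] [ 0.5197 -0.0589  0.0604]
k2 [ 0.5288 -0.1014  0.0575] [ 0.5291 -0.1032  0.0607]
k3 [ 0.537  -0.1458  0.0605] [ 0.5374 -0.1458  0.061 ]
k4 [ 0.544  -0.1884  0.0603] [ 0.544  -0.1885  0.0606]
dish [ 0.5656 -0.2775  0.0168] [ 0.5655 -0.2772  0.0164]
bot [ 0.6592 -0.1803  0.0865] [ 0.6593 -0.181   0.0862]
obj [ 0.6348 -0.0916  0.0436] [ 0.635  -0.0916  0.0436]
usb [ 0.4585 -0.155   0.0072] [ 0.4583 -0.1547  0.007 ]
0.0614
0.0617
0.0605
0.061
```

View pics/w2.png

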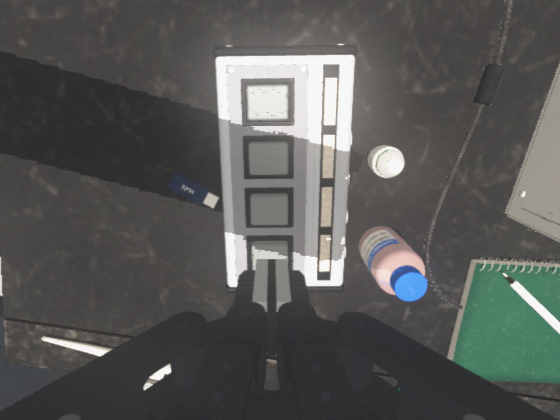

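The wrist view shows key 1 at (267,101), key 2 at (268,157), key 3 at (269,208) and key 4 partly behind the fingers at (270,250). Depth puts all four keys at the same height (side 60.4 to 61.0 mm), and the bystanders have not moved.

```bash
python3 -c "
from workcell import order
print(order.sign_off())"
```

```text
the job is handed in; nothing more can be done
None
```

Key 2 was the latched key; I pressed it to its stop at about 10 N and let go, depth then showed all four keys fully up with nothing around the box moved, and I handed the job in, but the sign-off gave no verdict.

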